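# Fit the filter frames with the laser isolated

### The arm

A 6-joint arm with a two-finger parallel gripper is mounted at the origin on the work surface. World frame = base frame: x ahead of the robot, y to its left, z up, the work surface at z = 0. Lengths are in m, angles in rad, forces in N, time in s.
With the tool pointing down it reaches from about 0.325 to 0.9 m from the base axis. Payload 6.1 kg.
Tool frame: the origin (TCP) lies midway between the tips of the shut fingers; the grasp point (between the pads) lies 19 mm behind it (pinch_z is the distance from the TCP to the grasp point, in m); z points along the fingers, y is the direction in which the jaws open and shut (so a half turn about z gives the same grasp; the last joint's range is limited). The gripper opens to 85 mm and grips with 20 to 120 N. Pads are 22 mm wide; open, the fingers measure 114 mm over their backs; the gripper's body (76 mm by 85 mm) begins 54 mm behind the grasp point. The pads swing forward as they close: fully open they stand 13 mm farther back than shut.
Start: joints at [-1.471, 0.22, 1.526, -0, 1.395, -0.126], TCP at [0.14, -0.609, 0.231] pointing down, gripper open.
Joint ranges: [-2.98, 2.98], [-0.91, 2.08], [0.09, 2.57], [-1.24, 4.39], [0.2, 2.65], [-2.68, 2.68]. Speed limits (rad/s): [2.57, 2.57, 3.01, 3.14, 3.14, 3.14].

### API

Orientations are given as a unit quaternion [x, y, z, w].
In Python, from workcell import get_state, read_camera, camera_model, close_job, pinch_z gives the robot as it stands.
- The arm moves only by the tool move_arm, never from a script. Its argument "series" is a list of rows, each a list of 3 entries, a list of its own where there are three numbers: the shift along the tool's x, y, z in m, then the turn, a rotation vector about the tool's x, y, z in rad, then the opening, from 0 (shut) to 1 (fully open). In form: [[[tx, ty, tz], [rx, ry, rz], fingers], ...]. A call has 1 to 20 rows; each row shifts and turns the commanded pose from where the row before left it, along the tool's axes as they then stand; what a row does not reach is not made up. A row lasts 1/12 s, in which the tool goes at most 41.7 mm and 7.16 degrees, less where a joint would pass 70% of its speed; a pose out of reach is approached as far as the arm can. A call is refused whole if a number of a shift passes 0.0417 or a number of a turn 0.125, either way. A call with a gripper value outside its range is refused whole. The fingers move at their own pace and stop on an object; "force" is the grip in N (left out, the last holds). Time passes only in rows, so rows that do not move let the fingers close. It gives the time, the measured TCP pose, the force and the opening at its end, in the units of the state.
- get_state(): the state, without advancing time (a new reading comes with each control period).
- read_camera(name): name is "scene" or "top" or "wrist"; returns the picture (480x640x3 uint8, red, green, blue); there is no depth.
- camera_model(name): a dict with "fx", "fy", "cx", "cy" (pixels), "T" (4x4, takes a point from camera to world coordinates). Camera axes: x right, y up, looking along -z (the intrinsics and any distortion apply to the point x, -y, -z); pixel columns grow to the right and rows downward; lengths in m; the calibration is good to about 2 mm. The wrist camera is an equidistant fisheye: a pixel r from the principal point sees the ray r / f radians off the axis. A picture is of the moment at which its call begins: read the wrist's pose just before it. camera_model takes no time and is no camera call; for the wrist camera it gives the pose at the moment of the call.
- close_job(): hands the job in, once; it reports no verdict.
The state is a dict: "time": time; "q": joint angles; "qvel": joint speeds; "effort": joint torques, N m; "tool_pos": TCP position; "tcp_rot": TCP orientation; "wrist_force": force on the tool from outside, world axes, zero at the start; "wrist_torque": the same for the moment, N m; "opening": opening from 0.0 (shut) to 1.0 (fully open).
Only numpy, scipy, OpenCV 4.12 (cv2) and the standard library are available. Lean on these libraries where they do the work, as an engineer would, in place of code of your own. Each camera call takes 0.05 s, during which the arm holds its last target. There are 200 camera calls.

### The job

Turn the laser's rotary isolator fully to off before touching the frames, then lift every filter frame off the hook rack and seat each one upright and fully home in a socket of its own in the holder bar, its window looking along the bar so that the beam could pass through them all. Only when all of them are seated, turn the isolator fully back to on; leave everything else on the table where it is.

Things in the scene. Friction and masses are not known exactly. Their poses are not given: they have to be found in the camera images.
- isolator (a joint): Rotary handle on top of a grey box 150 x 100 x 60 mm, fixed to the table. 0 = OFF: handle across the box, pointing at the white ring; 1.571 rad = ON: along the box's long side, pointing at the solid white dot. Turns about the vertical, clockwise from above from OFF to ON, between firm stops; friction of 0.12 N m keeps it where it is left.
- isolator_grip (a point): Point in the handle on its turning axis, where it is gripped: 98 mm above the table, 14 mm below the handle's top. The handle is a black upright bar 80 mm long, 16 mm thick, 36 mm high (underside 76 mm above the table). x runs along the bar to its white-striped end and turns with it, y across its thickness, z up.
- frame0_mid (a point): Filter frame (up to four alike; None from the start if absent): aluminium, 44 mm wide (y), 60 high (z), 14 thick (x, the way the window looks), open window 30 x 46; under it a collar 28 mm across, 6 thick, and a steel post 13 mm across, 40 long, tapered foot. 0.12 kg. Point: window centre, 30 mm below the top, 36 above the collar's underside, 76 above the post's foot.
- frame1_mid (a point): Filter frame like frame 0, point and axes the same. At the start every frame hangs upright on a hook, which passes along the frame's x through the window under its top bar; the post hangs free, its foot 45 mm above the table. Gripped from above across its width, it comes free by lifting about 20 mm, then drawing it 60 mm or more towards the rack's open front (rack's -x).
- frame2_mid (a point): Filter frame like frame 0, point and axes the same; None from the start if absent.
- frame3_mid (a point): Filter frame like frame 0, point and axes the same; None from the start if absent.
- rack: Hook rack, fixed, 400 mm wide; origin on the table, under the middle of its foot's front edge. x points to its back: foot and rail (top at 142 mm) lie at x 0 to 90 mm. Four flat hooks 12 mm wide, 8 thick, at y = -150, -50, 50, 150 mm run towards -x, upper face 144 mm above the table, ending at x = -64 in a tip standing 12 mm above that face. Frames hang at x about -40.
- socket0 (a point): End socket of four in the holder bar: heavy aluminium bar 300 x 60 x 50 mm (2.2 kg), lying loose on the table, so it can shift. Point: middle of the socket's mouth, on the bar's top, 50 mm above the table; x along the bar, z up. Round hole 19 mm across, 46 deep, mouth bevelled 3 mm. A frame is home when its collar rests on the bar's top: window centre 36 mm above this point.
- socket1 (a point): Like socket 0, in the same bar, 75 mm from it along the bar's x.
- socket2 (a point): Like socket 0, in the same bar, 150 mm from it along the bar's x.
- socket3 (a point): Like socket 0, in the same bar, 225 mm from it along the bar's x.
- cleaner: Bystander, to be left alone: small amber jar.
- dump: Bystander, to be left alone: black beam-dump cylinder.
- mirror: Bystander, to be left alone: mirror mount on a post.
- driver: Bystander, to be left alone: screwdriver.
- parts_tray: Bystander, to be left alone: grey parts tray.
Things that resemble listed ones, but are neither listed nor needed, are in the scene too. Leave any brown, orange or pink look-alike of the part that bears frame3_mid alone.

How it is judged:
On the way, in this order (a step that is already met when the one before it is completed fails the run):
1. isolator turned off while the frames still hang (value of joint isolator below 0.2 rad and distance of each of frame0_mid, frame1_mid, frame2_mid, frame3_mid from where it was at the start of the episode below 0.03 m), for 0.2 s.
2. every frame seated in the bar, isolator still off (value of joint isolator below 0.25 rad and ((horizontal distance between frame0_mid and socket0 below 0.008 m and z of frame0_mid in the frame of socket0 between 0.031 and 0.041 m) or (horizontal distance between frame0_mid and socket1 below 0.008 m and z of frame0_mid in the frame of socket1 between 0.031 and 0.041 m) or (horizontal distance between frame0_mid and socket2 below 0.008 m and z of frame0_mid in the frame of socket2 between 0.031 and 0.041 m) or (horizontal distance between frame0_mid and socket3 below 0.008 m and z of frame0_mid in the frame of socket3 between 0.031 and 0.041 m)) and angle between each of frame0_mid, frame1_mid, frame2_mid, frame3_mid's own z axis and vertical below 0.12 rad and angle between the x axis of each of frame0_mid, frame1_mid, frame2_mid, frame3_mid and the x axis of socket0, either way round below 0.3 rad and ((horizontal distance between frame1_mid and socket0 below 0.008 m and z of frame1_mid in the frame of socket0 between 0.031 and 0.041 m) or (horizontal distance between frame1_mid and socket1 below 0.008 m and z of frame1_mid in the frame of socket1 between 0.031 and 0.041 m) or (horizontal distance between frame1_mid and socket2 below 0.008 m and z of frame1_mid in the frame of socket2 between 0.031 and 0.041 m) or (horizontal distance between frame1_mid and socket3 below 0.008 m and z of frame1_mid in the frame of socket3 between 0.031 and 0.041 m)) and ((horizontal distance between frame2_mid and socket0 below 0.008 m and z of frame2_mid in the frame of socket0 between 0.031 and 0.041 m) or (horizontal distance between frame2_mid and socket1 below 0.008 m and z of frame2_mid in the frame of socket1 between 0.031 and 0.041 m) or (horizontal distance between frame2_mid and socket2 below 0.008 m and z of frame2_mid in the frame of socket2 between 0.031 and 0.041 m) or (horizontal distance between frame2_mid and socket3 below 0.008 m and z of frame2_mid in the frame of socket3 between 0.031 and 0.041 m)) and ((horizontal distance between frame3_mid and socket0 below 0.008 m and z of frame3_mid in the frame of socket0 between 0.031 and 0.041 m) or (horizontal distance between frame3_mid and socket1 below 0.008 m and z of frame3_mid in the frame of socket1 between 0.031 and 0.041 m) or (horizontal distance between frame3_mid and socket2 below 0.008 m and z of frame3_mid in the frame of socket2 between 0.031 and 0.041 m) or (horizontal distance between frame3_mid and socket3 below 0.008 m and z of frame3_mid in the frame of socket3 between 0.031 and 0.041 m))), for 0.2 s.
3. isolator turned back on (value of joint isolator above 1.37 rad), for 0.2 s.
At the end, for the whole second after the job is handed in: The isolator is within 0.2 rad of its on stop; every frame stands at rest in a socket of its own (window centre within 8 mm sideways of the socket's middle and 31 to 41 mm above its mouth, leaning less than 0.12 rad), its window looking along the bar within 0.30 rad (value of joint isolator above 1.37 rad and ((horizontal distance between frame0_mid and socket0 below 0.008 m and z of frame0_mid in the frame of socket0 between 0.031 and 0.041 m) or (horizontal distance between frame0_mid and socket1 below 0.008 m and z of frame0_mid in the frame of socket1 between 0.031 and 0.041 m) or (horizontal distance between frame0_mid and socket2 below 0.008 m and z of frame0_mid in the frame of socket2 between 0.031 and 0.041 m) or (horizontal distance between frame0_mid and socket3 below 0.008 m and z of frame0_mid in the frame of socket3 between 0.031 and 0.041 m)) and angle between each of frame0_mid, frame1_mid, frame2_mid, frame3_mid's own z axis and vertical below 0.12 rad and angle between the x axis of each of frame0_mid, frame1_mid, frame2_mid, frame3_mid and the x axis of socket0, either way round below 0.3 rad and ((horizontal distance between frame1_mid and socket0 below 0.008 m and z of frame1_mid in the frame of socket0 between 0.031 and 0.041 m) or (horizontal distance between frame1_mid and socket1 below 0.008 m and z of frame1_mid in the frame of socket1 between 0.031 and 0.041 m) or (horizontal distance between frame1_mid and socket2 below 0.008 m and z of frame1_mid in the frame of socket2 between 0.031 and 0.041 m) or (horizontal distance between frame1_mid and socket3 below 0.008 m and z of frame1_mid in the frame of socket3 between 0.031 and 0.041 m)) and ((horizontal distance between frame2_mid and socket0 below 0.008 m and z of frame2_mid in the frame of socket0 between 0.031 and 0.041 m) or (horizontal distance between frame2_mid and socket1 below 0.008 m and z of frame2_mid in the frame of socket1 between 0.031 and 0.041 m) or (horizontal distance between frame2_mid and socket2 below 0.008 m and z of frame2_mid in the frame of socket2 between 0.031 and 0.041 m) or (horizontal distance between frame2_mid and socket3 below 0.008 m and z of frame2_mid in the frame of socket3 between 0.031 and 0.041 m)) and ((horizontal distance between frame3_mid and socket0 below 0.008 m and z of frame3_mid in the frame of socket0 between 0.031 and 0.041 m) or (horizontal distance between frame3_mid and socket1 below 0.008 m and z of frame3_mid in the frame of socket1 between 0.031 and 0.041 m) or (horizontal distance between frame3_mid and socket2 below 0.008 m and z of frame3_mid in the frame of socket2 between 0.031 and 0.041 m) or (horizontal distance between frame3_mid and socket3 below 0.008 m and z of frame3_mid in the frame of socket3 between 0.031 and 0.041 m)) and linear speed of each of frame0, frame1, frame2, frame3 below 0.02 m/s); the robot touches nothing.
It fails at once if a frame is off its hook and away from the bar while the isolator is on (value of joint isolator above 0.6 rad and ((distance of frame0_mid from where it was at the start of the episode above 0.05 m and distance between frame0_mid and socket0 above 0.08 m and distance between frame0_mid and socket1 above 0.08 m and distance between frame0_mid and socket2 above 0.08 m and distance between frame0_mid and socket3 above 0.08 m) or (distance of frame1_mid from where it was at the start of the episode above 0.05 m and distance between frame1_mid and socket0 above 0.08 m and distance between frame1_mid and socket1 above 0.08 m and distance between frame1_mid and socket2 above 0.08 m and distance between frame1_mid and socket3 above 0.08 m) or (distance of frame2_mid from where it was at the start of the episode above 0.05 m and distance between frame2_mid and socket0 above 0.08 m and distance between frame2_mid and socket1 above 0.08 m and distance between frame2_mid and socket2 above 0.08 m and distance between frame2_mid and socket3 above 0.08 m) or (distance of frame3_mid from where it was at the start of the episode above 0.05 m and distance between frame3_mid and socket0 above 0.08 m and distance between frame3_mid and socket1 above 0.08 m and distance between frame3_mid and socket2 above 0.08 m and distance between frame3_mid and socket3 above 0.08 m))).
It fails at once if a bystander is moved by more than 30 mm (distance of any of cleaner, dump, mirror, driver, parts_tray from where it was at the start of the episode above 0.03 m).
Of frame0, frame1, frame2, frame3 only 2 to 4 are there at a start; the rules pass over those that are not, and their reading is None.
At some moment in a run one of bar may be knocked a few centimetres aside while the robot is not near it.
It also fails if it takes over 210 s, if anything falls off the work surface, if the arm or the gripper's body presses on something with over 40 N, if the wrist force passes 120 N, or if a joint passes its speed limit or range.

## Working session

There is one attempt and no reset: what is moved stays moved. The work goes in short steps, Python scripts to look and compute and a tool call to move; the robot and the scene stay as the last step left them, time stands still between calls to the robot, and variables do not carry over. Pictures are saved under pics/ and viewed, about 12 in all and at most 16, crops included, and the job is handed in when it is done.

Besides the shell and the picture viewer there is one more tool, called by a JSON object that holds its "method" and its "body", one argument or row to a line. move_arm: Moves the arm, as the interface text tells. Its arguments: {"type":"object","properties":{"series":{"type":"array"},"force":{"type":"number"}},"required":["series"]}

```bash
mkdir -p pics; cat > h.py <<'E'
import numpy as np, cv2
from workcell import *
def snap(name,f=None):
    m=camera_model(name); im=read_camera(name)
    if f: cv2.imwrite('pics/'+f,im[:,:,::-1])
    return im,m
def ray(m,u,v,name):
    T=np.array(m['T']); x=(u-m['cx'])/m['fx']; y=(v-m['cy'])/m['fy']
    if name=='wrist':
        r=np.hypot(x,y); s=np.sin(r)/r if r>1e-9 else 1; d=np.array([x*s,-y*s,-np.cos(r)])
    else: d=np.array([x,-y,-1.])
    d=T[:3,:3]@d; return T[:3,3],d/np.linalg.norm(d)
def onz(m,u,v,z,name):
    o,d=ray(m,u,v,name); return o+d*(z-o[2])/d[2]
def proj(m,p,name):
    T=np.array(m['T']); q=T[:3,:3].T@(np.array(p)-T[:3,3]); x,y,z=q[0],-q[1],-q[2]
    if name=='wrist':
        h=np.hypot(x,y); t=np.arctan2(h,z); x,y,z=x/h*t,y/h*t,1
    return m['cx']+m['fx']*x/z, m['cy']+m['fy']*y/z
E
python3 - <<'E'
from h import *
for n in ['scene','top','wrist']:
    im,m=snap(n,n+'0.png'); print(n,m)
print(get_state(),pinch_z)
E
```

```text
scene {'fx': 474.68573842657565, 'fy': 474.68573842657565, 'cx': 316.6889306590766, 'cy': 241.0554536792184, 'T': array([[-0.70699058, -0.46691373,  0.53118347,  1.13027874],
       [ 0.70701796, -0.48470827,  0.51495971,  0.56802185],
       [ 0.01702726,  0.73962792,  0.67280057,  0.82468109],
       [ 0.        ,  0.        ,  0.        ,  1.        ]])}
top {'fx': 477.1268534696882, 'fy': 477.1268534696882, 'cx': 313.00037263479743, 'cy': 236.43761183249413, 'T': array([[ 4.76768208e-04,  9.96312560e-01, -8.57965984e-02,
         4.77752358e-01],
       [-9.99999883e-01,  4.67642098e-04, -1.26467203e-04,
         1.83888217e-02],
       [-8.58787616e-05,  8.57966486e-02,  9.96312666e-01,
         1.06388119e+00],
       [ 0.00000000e+00,  0.00000000e+00,  0.00000000e+00,
         1.00000000e+00]])}
wrist {'fx': 371.64829954431775, 'fy': 371.64829954431775, 'cx': 319.89508852050807, 'cy': 238.47019784519526, 'T': array([[ 0.22429549,  0.92348957,  0.31122107,  0.21950071],
       [-0.97451863,  0.21328018,  0.06946224, -0.59138422],
       [-0.00222963, -0.3188708 ,  0.94779557,  0.37234975],
       [ 0.        ,  0.        ,  0.        ,  1.        ]])}
{'time': 0.15, 'q': array([-1.47110005e+00,  2.21059413e-01,  1.52735257e+00, -5.80792407e-07,
        1.39467348e+00, -1.26061271e-01]), 'qvel': array([ 0.00053763, -0.00211048, -0.00216625, -0.00070331, -0.0025856 ,
        0.00129348]), 'effort': array([ 6.96578063e-04, -4.97484970e+01, -3.89903069e+01, -2.17568504e-04,
        7.20608325e-03, -2.05170426e-05]), 'tool_pos': array([ 0.13987662, -0.60867594,  0.23043933]), 'tcp_rot': array([ 9.93635671e-01,  1.12639234e-01,  9.55332609e-06, -7.46341517e-04]), 'wrist_force': array([-1.07606045,  0.26541335, -1.05634393]), 'wrist_torque': array([-0.03957251,  0.02281274,  0.02443457]), 'opening': 1.002320967143535} 0.0187
```

View pics/top0.png

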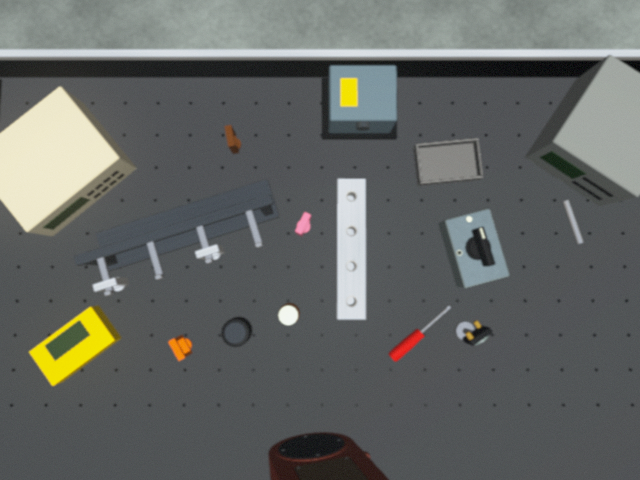

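View pics/scene0.png

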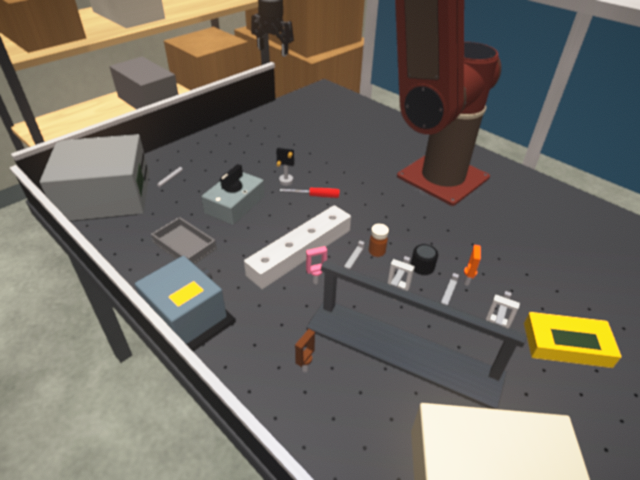

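The top view shows two frames hanging, near pixels (107,285) and (208,252), with hooks at (155,260) and (254,229) empty. The bar runs vertically through x≈351, with sockets at v≈197, 231, 266 and 301. The isolator handle is at about (481,247), roughly along the box and towards the dot at (469,219), so it is ON.

```bash
cat >> h.py <<'E'
def plan(p,psi=None):
    s=get_state(); R=__import__('scipy.spatial.transform',fromlist=['x']).Rotation.from_quat(s['tcp_rot']).as_matrix()
    c=np.arctan2(R[1,0],R[0,0]); psi=c if psi is None else psi
    t=(psi-c+np.pi)%(2*np.pi)-np.pi
    d=np.array(p)-s['tool_pos']; x=np.array([np.cos(psi),np.sin(psi),0]); y=np.array([np.sin(psi),-np.cos(psi),0])
    print('now',s['tool_pos'].round(4),'psi %.4f t %.2f'%(c,s['time']),'q6 %.2f'%s['q'][5],'| turn rz %.4f then shift %.4f %.4f %.4f'%(-t,d@x,d@y,-d[2]))
E
python3 - <<'E'
from h import *
m=camera_model('top'); P=lambda n,u,v,z: print(n,onz(m,u,v,z,'top').round(3))
P('dot',469,219,.06);P('ring',459,253,.06)
for c in [(445,217),(490,210),(508,275),(465,287)]: P('box',*c,.06)
P('hA',482,230,.112);P('hB',488,265,.112)
for v in (197,231,266,301): P('sock',351,v,.05)
P('frA',107,286,.151);P('frB',208,253,.151)
for c in [(104,260),(110,292),(150,243),(158,277),(199,228),(207,258),(249,212),(258,245)]: P('hook',*c,.146)
im=cv2.imread('pics/top0.png'); cv2.imwrite('pics/iso.png',cv2.resize(im[190:300,420:530],None,fx=5,fy=5,interpolation=cv2.INTER_CUBIC))
plan([.48,-.33,.3],0)
E
```

```text
dot [ 0.601 -0.312  0.06 ]
ring [ 0.529 -0.289  0.06 ]
box [ 0.606 -0.261  0.06 ]
box [ 0.621 -0.357  0.06 ]
box [ 0.483 -0.39   0.06 ]
box [ 0.458 -0.3    0.06 ]
hA [ 0.573 -0.32   0.112]
hB [ 0.503 -0.33   0.112]
sock [ 0.65  -0.063  0.05 ]
sock [ 0.577 -0.063  0.05 ]
sock [ 0.502 -0.062  0.05 ]
sock [ 0.428 -0.062  0.05 ]
frA [0.461 0.411 0.151]
frB [0.524 0.22  0.151]
hook [0.511 0.42  0.146]
hook [0.45  0.407 0.146]
hook [0.544 0.333 0.146]
hook [0.479 0.316 0.146]
hook [0.573 0.239 0.146]
hook [0.515 0.222 0.146]
hook [0.604 0.143 0.146]
hook [0.54  0.125 0.146]
now [ 0.1399 -0.6087  0.2304] psi 0.2258 t 0.15 q6 -0.13 | turn rz 0.2258 then shift 0.3401 -0.2787 -0.0696
```

View pics/iso.png

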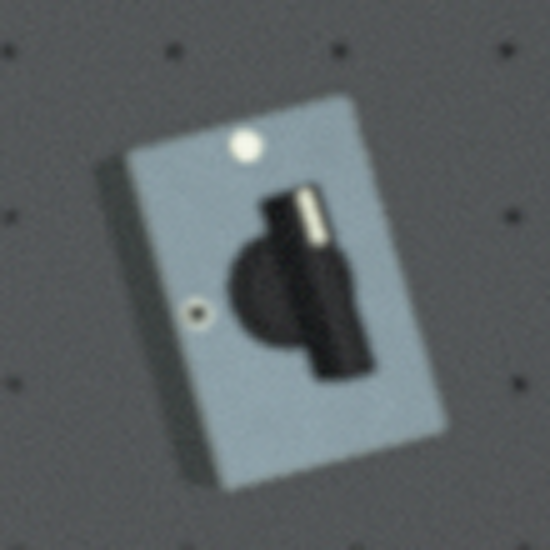

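The handle is ON, parallel to the box's long side (ψ≈0.27), with its axis at about (0.543, -0.327).

{"method": "move_arm", "body": {
  "series": [
    [[0,0,0],[0,0,-0.044],1],
    [[0.0331,-0.0117,0],[0,0,0],1],
    [[0.0331,-0.0117,0],[0,0,0],1],
    [[0.0331,-0.0117,0],[0,0,0],1],
    [[0.0331,-0.0117,0],[0,0,0],1],
    [[0.0331,-0.0117,0],[0,0,0],1],
    [[0.0331,-0.0117,0],[0,0,0],1],
    [[0.0331,-0.0117,0],[0,0,0],1],
    [[0.0331,-0.0117,0],[0,0,0],1],
    [[0.0331,-0.0117,0],[0,0,0],1],
    [[0.0331,-0.0117,0],[0,0,0],1],
    [[0.0331,-0.0117,0],[0,0,0],1],
    [[0.0331,-0.0117,0],[0,0,0],1],
    [[0.0331,-0.0117,0],[0,0,0],1],
    [[0.0331,-0.0117,0],[0,0,0],1],
    [[0,0,0],[0,0,0],1],
    [[0,0,0],[0,0,0],1],
    [[0,0,0],[0,0,0],1]
  ]
}}

```text
time: 1.65
tool_pos: [0.5425, -0.3277, 0.2307]
tcp_rot: [0.991, 0.135, -0.001, -0.0]
wrist_force: [-1.5, -0.9, 0.1]
opening: 0.998
```

```bash
python3 - <<'E'
from h import *
im,m=snap('wrist','w1.png')
plan([.543,-.327,.2],.27)
im=im.copy()
c=np.array([.543,-.327])
for a in(-.04,0,.04):
    p=proj(m,[c[0]+a*np.cos(.27),c[1]+a*np.sin(.27),.112],'wrist'); print(p); cv2.circle(im,(int(p[0]),int(p[1])),3,(255,0,0),-1)
cv2.imwrite('pics/w1a.png',im[:,:,::-1])
E
```

```text
now [ 0.5421 -0.3282  0.2309] psi 0.2694 t 1.70 q6 0.63 | turn rz -0.0006 then shift 0.0011 -0.0009 0.0309
(np.float64(318.3808696666724), np.float64(278.82987115624485))
(np.float64(318.3550558214371), np.float64(229.28361980964442))
(np.float64(318.3476897216151), np.float64(175.2958628650946))
```

View pics/w1a.png

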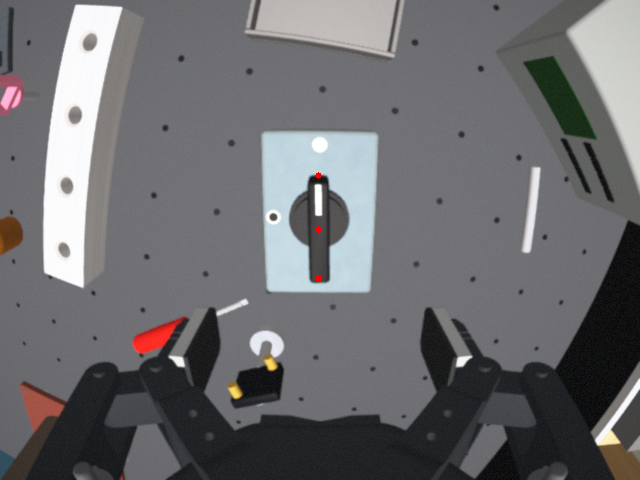

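The overlaid points fall on the handle, about (318,175) to (318,279), so I'll descend and grip.

{"method": "move_arm", "body": {
  "series": [
    [[0.001,-0.001,0.03],[0,0,0],0.5],
    [[0,0,0.03],[0,0,0],0.5],
    [[0,0,0.03],[0,0,0],0.5],
    [[0,0,0.03],[0,0,0],0.5],
    [[0,0,0.03],[0,0,0],0.5],
    [[0,0,0],[0,0,0],0.5],
    [[0,0,0],[0,0,0],0],
    [[0,0,0],[0,0,0],0],
    [[0,0,0],[0,0,0],0],
    [[0,0,0],[0,0,0],0],
    [[0,0,0],[0,0,0],0],
    [[0,0,0],[0,0,0],0],
    [[0,0,0],[0,0,0],0],
    [[0,0,0],[0,0,0],0]
  ],
  "force": 60
}}

```text
time: 2.87
tool_pos: [0.5434, -0.3264, 0.0834]
tcp_rot: [0.991, 0.134, -0.0, -0.0]
wrist_force: [-3.4, 3.5, 1.2]
opening: 0.176
```

{"method": "move_arm", "body": {
  "series": [
    [[0,0,0],[0,0,-0.1],0],
    [[0,0,0],[0,0,-0.1],0],
    [[0,0,0],[0,0,-0.1],0],
    [[0,0,0],[0,0,-0.1],0],
    [[0,0,0],[0,0,-0.1],0],
    [[0,0,0],[0,0,-0.1],0],
    [[0,0,0],[0,0,-0.1],0],
    [[0,0,0],[0,0,-0.1],0],
    [[0,0,0],[0,0,-0.1],0],
    [[0,0,0],[0,0,-0.1],0],
    [[0,0,0],[0,0,-0.1],0],
    [[0,0,0],[0,0,-0.1],0],
    [[0,0,0],[0,0,-0.1],0],
    [[0,0,0],[0,0,-0.1],0],
    [[0,0,0],[0,0,-0.1],0],
    [[0,0,0],[0,0,-0.08],0],
    [[0,0,0],[0,0,0],0],
    [[0,0,0],[0,0,0],0],
    [[0,0,0],[0,0,0],0]
  ]
}}

```text
time: 4.45
tool_pos: [0.5381, -0.3232, 0.0833]
tcp_rot: [0.603, 0.798, -0.0, -0.007]
wrist_force: [-27.3, 15.8, 21.1]
opening: 0.178
```

```bash
python3 - <<'E'
from h import *
plan([.543,-.327,.23]); s=get_state(); print(s['wrist_force'],s['wrist_torque'],s['opening'])
E
```

```text
now [ 0.5381 -0.3232  0.0833] psi 1.8482 t 4.45 q6 -0.94 | turn rz -0.0000 then shift -0.0050 0.0037 -0.1467
[-27.34537412  15.84129359  21.13499775] [ 2.45574639  3.84890118 -0.8567387 ] 0.17789913454939724
```

{"method": "move_arm", "body": {
  "series": [
    [[0,0,0],[0,0,0],0.6],
    [[0,0,0],[0,0,0],0.6],
    [[0,0,0],[0,0,0],0.6],
    [[0,0,0],[0,0,0],0.6],
    [[0,0,-0.03],[0,0,0],0.6],
    [[0,0,-0.04],[0,0,0],1],
    [[0,0,-0.04],[0,0,0],1],
    [[0,0,-0.04],[0,0,0],1],
    [[0,0,0],[0,0,0],1],
    [[0,0,0],[0,0,0],1],
    [[0,0,0],[0,0,0],1]
  ]
}}

```text
time: 5.37
tool_pos: [0.5439, -0.3267, 0.2318]
tcp_rot: [0.602, 0.799, 0.0, 0.001]
wrist_force: [0.6, 0.7, -0.6]
opening: 0.998
```

```bash
python3 - <<'E'
from h import *
im,m=snap('wrist','w2.png')
x,y,z=.543,-.327,.112; a=.27+1.571
im=im.copy()
for k in(-.04,.04):
    p=proj(m,[x+k*np.cos(a),y+k*np.sin(a),z],'wrist'); cv2.circle(im,(int(p[0]),int(p[1])),2,(255,0,0),-1)
cv2.imwrite('pics/w2a.png',im[:,:,::-1])
plan([.52,.12,.32],.26)
E
```

```text
now [ 0.5432 -0.3262  0.2303] psi 1.8499 t 5.42 q6 -0.94 | turn rz 1.5899 then shift 0.0923 -0.4372 -0.0897
```

View pics/w2a.png

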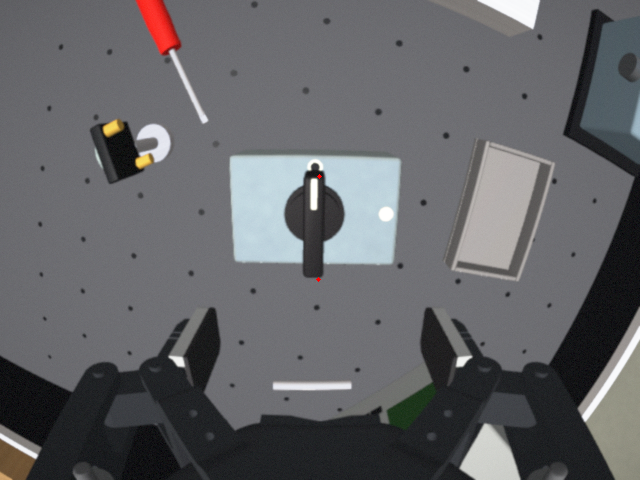

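The handle now points at the ring, at about (315,170), so the isolator is OFF. Next is the rack.

{"method": "move_arm", "body": {
  "series": [
    [[0,0,-0.02],[0,0,0.122],1],
    [[0,0,-0.02],[0,0,0.122],1],
    [[0,0,-0.02],[0,0,0.122],1],
    [[0,0,-0.02],[0,0,0.122],1],
    [[0,0,0],[0,0,0.122],1],
    [[0,0,0],[0,0,0.122],1],
    [[0,0,0],[0,0,0.122],1],
    [[0,0,0],[0,0,0.122],1],
    [[0,0,0],[0,0,0.122],1],
    [[0,0,0],[0,0,0.122],1],
    [[0,0,0],[0,0,0.122],1],
    [[0,0,0],[0,0,0.122],1],
    [[0,0,0],[0,0,0.122],1]
  ]
}}

```text
time: 6.5
tool_pos: [0.543, -0.326, 0.3086]
tcp_rot: [0.992, 0.129, -0.001, -0.002]
wrist_force: [-0.0, -0.1, -0.5]
opening: 1.004
```

{"method": "move_arm", "body": {
  "series": [
    [[0.006,-0.033,0],[0,0,0],1],
    [[0.006,-0.033,0],[0,0,0],1],
    [[0.006,-0.033,0],[0,0,0],1],
    [[0.006,-0.033,0],[0,0,0],1],
    [[0.006,-0.033,0],[0,0,0],1],
    [[0.006,-0.033,0],[0,0,0],1],
    [[0.006,-0.033,0],[0,0,0],1],
    [[0.006,-0.033,0],[0,0,0],1],
    [[0.006,-0.033,0],[0,0,0],1],
    [[0.006,-0.033,0],[0,0,0],1],
    [[0.006,-0.033,0],[0,0,0],1],
    [[0.006,-0.033,0],[0,0,0],1],
    [[0.006,-0.033,0],[0,0,0],1],
    [[0.006,-0.033,0],[0,0,0],1],
    [[0.006,-0.033,0],[0,0,0],1],
    [[0.006,-0.033,0],[0,0,0],1],
    [[0,0,0],[0,0,0],1],
    [[0,0,0],[0,0,0],1],
    [[0,0,0],[0,0,0],1]
  ]
}}

```text
time: 8.08
tool_pos: [0.498, 0.2079, 0.3096]
tcp_rot: [0.991, 0.132, -0.001, 0.0]
wrist_force: [0.8, -0.1, 0.4]
opening: 1.0
```

```bash
python3 - <<'E'
from h import *
im,m=snap('wrist','w3.png'); plan([.524,.22,.2],.26)
E
```

```text
now [0.4983 0.2074 0.31  ] psi 0.2634 t 8.13 q6 1.56 | turn rz 0.0034 then shift 0.0280 -0.0055 0.1100
```

View pics/w3.png

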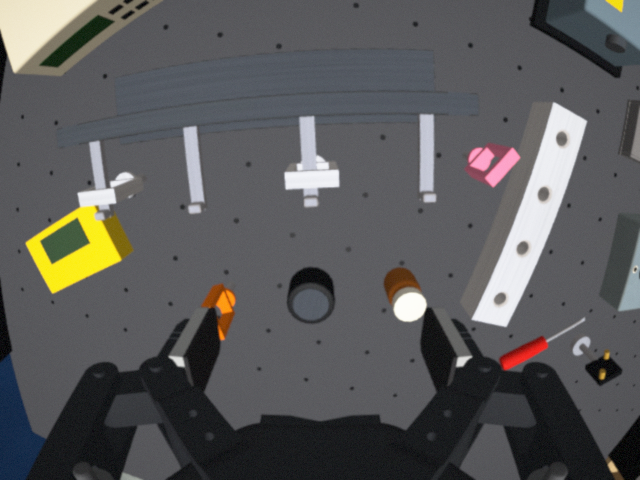

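```bash
python3 - <<'E'
import cv2
im=cv2.imread('pics/w3.png'); a=cv2.resize(im[150:215,270:355],None,fx=6,fy=6,interpolation=2); b=cv2.resize(im[160:225,70:155],None,fx=6,fy=6,interpolation=2)
cv2.imwrite('pics/w3c.png',cv2.vconcat([a,b])[:, :])
E
```

```text
(no output)
```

View pics/w3c.png

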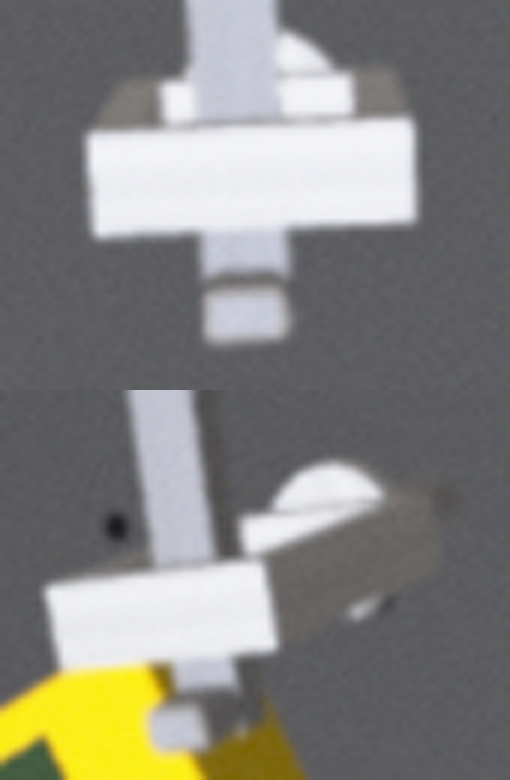

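```bash
cat > fr.py <<'E'
from h import *
def face(m,px,z,name='wrist'):
    P=np.array([onz(m,u,v,z,name)[:2] for u,v in px]); c=P.mean(0)
    w=(P[1]-P[0]+P[2]-P[3])/2; l=(P[0]-P[3]+P[1]-P[2])/2
    print('c',c.round(4),'w',np.linalg.norm(w).round(4),'yaw',(np.arctan2(w[1],w[0])+np.pi/2).round(3),'t',np.linalg.norm(l).round(4))
    return c
E
python3 - <<'E'
from fr import *
m=camera_model('wrist')
B=[(88,132),(413,118),(417,220),(95,240)]; A=[(45,198),(265,170),(278,260),(63,278)]
c=face(m,[(x/6+270,y/6+150) for x,y in B],.151)
face(m,[(x/6+70,y/6+160) for x,y in A],.151)
plan([*c,.118],.263)
E
```

```text
c [0.5264 0.2208] w 0.0443 yaw 0.315 t 0.0146
c [0.4632 0.4147] w 0.0442 yaw 0.306 t 0.0138
now [0.4983 0.2074 0.31  ] psi 0.2634 t 8.13 q6 1.56 | turn rz 0.0004 then shift 0.0306 -0.0056 0.1920
```

{"method": "move_arm", "body": {
  "series": [
    [[0,0,0],[0,0,-0.047],1],
    [[0.0154,-0.0021,0.02],[0,0,0],1],
    [[0.0154,-0.0021,0.03],[0,0,0],1],
    [[0,0,0.03],[0,0,0],1],
    [[0,0,0.03],[0,0,0],1],
    [[0,0,0.03],[0,0,0],1],
    [[0,0,0.03],[0,0,0],1],
    [[0,0,0.024],[0,0,0],1],
    [[0,0,0],[0,0,0],1],
    [[0,0,0],[0,0,0],1]
  ]
}}

```text
time: 8.97
tool_pos: [0.5257, 0.2201, 0.1159]
tcp_rot: [0.988, 0.154, -0.002, 0.0]
wrist_force: [0.2, 0.1, 0.6]
opening: 1.002
```

```bash
python3 - <<'E'
from h import *
im,m=snap('wrist','w4.png'); plan([.5264,.2208,.116],.31)
E
```

```text
now [0.5272 0.2207 0.1179] psi 0.3092 t 9.02 q6 1.52 | turn rz -0.0008 then shift -0.0007 -0.0003 0.0019
```

View pics/w4.png

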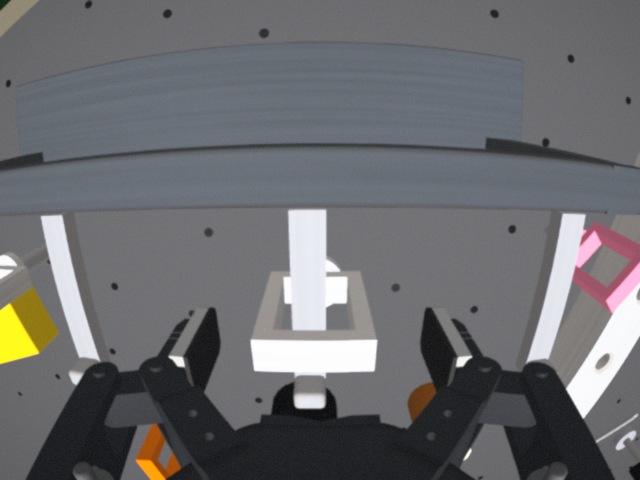

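The frame sits square and centred between the pads, at about (314,350). I'll close, lift and draw it out.

{"method": "move_arm", "body": {
  "series": [
    [[0,0,0],[0,0,0],0],
    [[0,0,0],[0,0,0],0],
    [[0,0,0],[0,0,0],0],
    [[0,0,0],[0,0,0],0],
    [[0,0,0],[0,0,0],0],
    [[0,0,0],[0,0,0],0],
    [[0,0,0],[0,0,0],0],
    [[0,0,0],[0,0,0],0],
    [[0,0,-0.008],[0,0,0],0],
    [[0,0,-0.008],[0,0,0],0],
    [[0,0,-0.007],[0,0,0],0],
    [[0,0,0],[0,0,0],0]
  ],
  "force": 60
}}

```text
time: 10.02
tool_pos: [0.5278, 0.2221, 0.1426]
tcp_rot: [0.988, 0.155, 0.002, -0.0]
wrist_force: [0.5, -0.4, -2.1]
opening: 0.503
```

{"method": "move_arm", "body": {
  "series": [
    [[-0.014,0,0],[0,0,0],0],
    [[-0.014,0,0],[0,0,0],0],
    [[-0.014,0,0],[0,0,0],0],
    [[-0.014,0,0],[0,0,0],0],
    [[-0.014,0,0],[0,0,0],0],
    [[-0.014,0,0],[0,0,0],0],
    [[0,0,-0.03],[0,0,0],0],
    [[0,0,-0.03],[0,0,0],0],
    [[0,0,-0.03],[0,0,0],0],
    [[0,0,-0.03],[0,0,0],0],
    [[0,0,0],[0,0,0.1],0],
    [[0,0,0],[0,0,0.1],0],
    [[0,0,0],[0,0,0.11],0],
    [[0,0,0],[0,0,0],0],
    [[0,0,0],[0,0,0],0]
  ]
}}

```text
time: 11.27
tool_pos: [0.4465, 0.196, 0.2602]
tcp_rot: [1.0, 0.002, -0.0, 0.0]
wrist_force: [0.0, 0.5, -2.1]
opening: 0.503
```

```bash
python3 - <<'E'
from h import *
im,m=snap('wrist','w5.png'); t,mt=snap('top','t5.png'); print(get_state()['opening'])
cv2.imwrite('pics/v5.png',cv2.hconcat([cv2.resize(im,(400,300)),cv2.resize(t,(400,300))])[:,:,::-1])
# bar mask in top
hsv=cv2.cvtColor(t,cv2.COLOR_RGB2HSV); k=((hsv[...,2]>150)&(hsv[...,1]<50)).astype(np.uint8)
k[:120]=0;k[340:]=0;k[:,:320]=0;k[:,400:]=0
n,l,st,_=cv2.connectedComponentsWithStats(k)
i=1+st[1:,4].argmax(); c=max(cv2.findContours((l==i).astype(np.uint8),0,1)[0],key=cv2.contourArea)
b=cv2.boxPoints(cv2.minAreaRect(c)); print(b.round(1),[onz(mt,*p,.05,'top').round(4)[:2] for p in b])
plan([.57,-.062,.26],0)
E
```

```text
0.5012350214735963
[[337. 178.]
 [365. 178.]
 [365. 319.]
 [337. 319.]] [array([ 0.6915, -0.0332]), array([ 0.6915, -0.0935]), array([ 0.391 , -0.0908]), array([ 0.3909, -0.032 ])]
now [0.4465 0.196  0.2601] psi 0.0037 t 11.37 q6 1.82 | turn rz 0.0037 then shift 0.1235 0.2580 0.0001
```

View pics/v5.png

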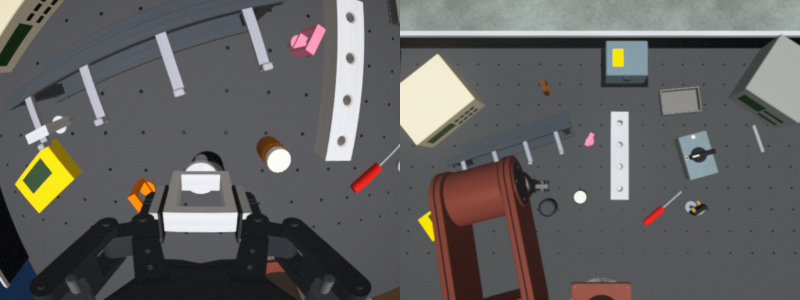

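The frame is held squarely and is off the rack. The bar is unmoved, with its centre at (0.541, -0.062) and yaw≈0. I'll carry it above the second-farthest socket.

{"method": "move_arm", "body": {
  "series": [
    [[0,0,0],[0,0,0.009],0],
    [[0.012,0.0235,0],[0,0,0],0],
    [[0.012,0.0235,0],[0,0,0],0],
    [[0.012,0.0235,0],[0,0,0],0],
    [[0.012,0.0235,0],[0,0,0],0],
    [[0.012,0.0235,0],[0,0,0],0],
    [[0.012,0.0235,0],[0,0,0],0],
    [[0.012,0.0235,0],[0,0,0],0],
    [[0.012,0.0235,0],[0,0,0],0],
    [[0.012,0.0235,0],[0,0,0],0],
    [[0.012,0.0235,0],[0,0,0],0],
    [[0.012,0.0235,0],[0,0,0],0],
    [[0,0,0.03],[0,0,0],0],
    [[0,0,0.03],[0,0,0],0],
    [[0,0,0.02],[0,0,0],0],
    [[0,0,0],[0,0,0],0],
    [[0,0,0],[0,0,0],0],
    [[0,0,0],[0,0,0],0]
  ]
}}

```text
time: 12.87
tool_pos: [0.5775, -0.0637, 0.1819]
tcp_rot: [1.0, -0.004, 0.001, 0.0]
wrist_force: [0.2, 0.1, 0.3]
opening: 0.504
```

```bash
python3 - <<'E'
from h import *
im,m=snap('wrist','w6.png'); plan([.5785,-.0625,.18],0)
for x in (.6535,.5785,.5035,.4285): print(np.round(proj(m,[x,-.0625,.05],'wrist'),1))
E
```

```text
now [ 0.5779 -0.0638  0.1825] psi -0.0076 t 12.92 q6 1.33 | turn rz -0.0076 then shift 0.0006 -0.0013 0.0025
[316.2 125.7]
[317.1 224.5]
[318.  310.1]
[318.8 378.2]
```

View pics/w6.png

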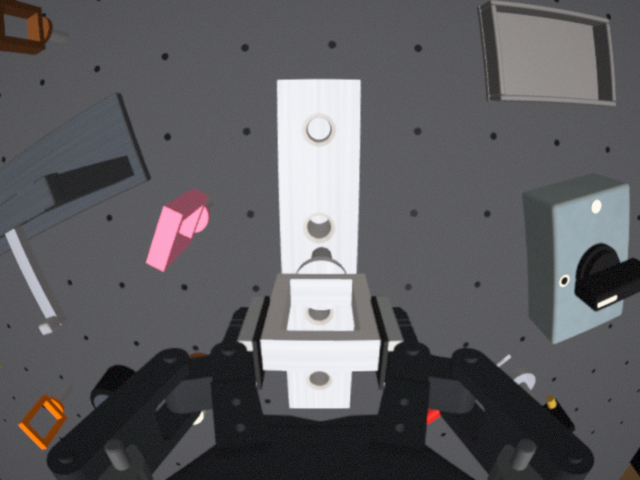

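Sockets show at (319,128) and (320,227), within 3 px of prediction, so only about 1 mm of correction is needed. I'll lower it.

{"method": "move_arm", "body": {
  "series": [
    [[-0.001,0.001,0.01],[0,0,0],0],
    [[0,0,0.015],[0,0,0],0],
    [[0,0,0.015],[0,0,0],0],
    [[0,0,0.01],[0,0,0],0],
    [[0,0,0.008],[0,0,0],0],
    [[0,0,0.008],[0,0,0],0],
    [[0,0,0.008],[0,0,0],0],
    [[0,0,0.008],[0,0,0],0],
    [[0,0,0.008],[0,0,0],0],
    [[0,0,0],[0,0,0],0],
    [[0,0,0],[0,0,0],0]
  ]
}}

```text
time: 13.83
tool_pos: [0.5753, -0.0644, 0.0897]
tcp_rot: [1.0, -0.004, -0.0, -0.0]
wrist_force: [0.5, 0.5, -1.4]
opening: 0.503
```

{"method": "move_arm", "body": {
  "series": [
    [[0,0,0.002],[0,0,0],0],
    [[0,0,0.002],[0,0,0],0],
    [[0,0,0.0015],[0,0,0],0],
    [[0,0,0.0015],[0,0,0],0],
    [[0,0,0],[0,0,0],0],
    [[0,0,0],[0,0,0],0]
  ]
}}

```text
time: 14.33
tool_pos: [0.5759, -0.0647, 0.0843]
tcp_rot: [1.0, -0.004, 0.0, 0.0]
wrist_force: [-2.6, 0.5, 6.1]
opening: 0.504
```

```bash
python3 - <<'E'
from h import *
print(get_state()['wrist_force']); im,m=snap('wrist','w7.png'); plan([.577,-.0645,.08])
E
```

```text
[-2.58676272  0.54551115  6.1213982 ]
now [ 0.5759 -0.0647  0.0843] psi -0.0082 t 14.38 q6 1.33 | turn rz -0.0000 then shift 0.0011 -0.0002 0.0043
```

View pics/w7.png

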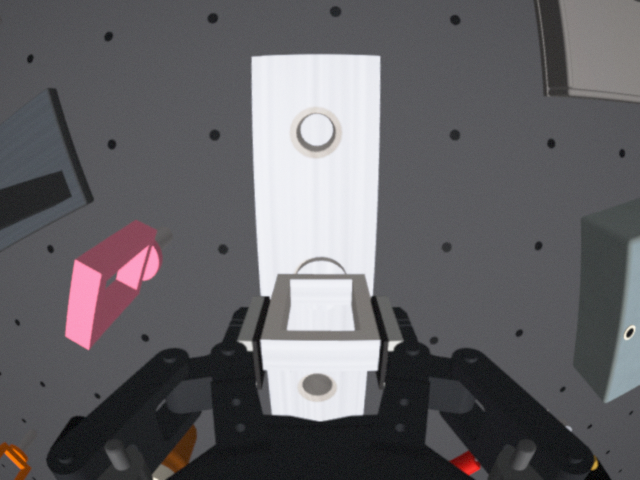

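The collar is on the bar (6 N of contact). I'll release, rise, and move to view the second frame.

{"method": "move_arm", "body": {
  "series": [
    [[0,0,0],[0,0,0],0.9],
    [[0,0,0],[0,0,0],0.9],
    [[0,0,0],[0,0,0],0.9],
    [[0,0,0],[0,0,0],0.9],
    [[0,0,0],[0,0,0],0.9],
    [[0,0,-0.015],[0,0,0],0.9],
    [[0,0,-0.03],[0,0,0],0.9],
    [[0,0,-0.04],[0,0,0],1],
    [[0,0,-0.04],[0,0,0],1],
    [[0,0,-0.04],[0,0,0],1],
    [[0,0,-0.04],[0,0,0],1],
    [[0,0,-0.01],[0,0,-0.106],1],
    [[0,0,0],[0,0,-0.106],1],
    [[0,0,0],[0,0,-0.106],1],
    [[0,0,0],[0,0,0],1]
  ]
}}

```text
time: 15.63
tool_pos: [0.5757, -0.0646, 0.2988]
tcp_rot: [0.988, 0.156, 0.0, 0.0]
wrist_force: [-0.1, -0.2, -0.2]
opening: 1.002
```

{"method": "move_arm", "body": {
  "series": [
    [[0.002,-0.03,0],[0,0,0],1],
    [[0.002,-0.03,0],[0,0,0],1],
    [[0.002,-0.03,0],[0,0,0],1],
    [[0.002,-0.03,0],[0,0,0],1],
    [[0.002,-0.03,0],[0,0,0],1],
    [[0.002,-0.03,0],[0,0,0],1],
    [[0.002,-0.03,0],[0,0,0],1],
    [[0.002,-0.03,0],[0,0,0],1],
    [[0.002,-0.03,0],[0,0,0],1],
    [[0.002,-0.03,0],[0,0,0],1],
    [[0.002,-0.03,0],[0,0,0],1],
    [[0.002,-0.03,0],[0,0,0],1],
    [[0.002,-0.03,0],[0,0,0],1],
    [[0.002,-0.03,0],[0,0,0],1],
    [[0.002,-0.03,0],[0,0,0],1],
    [[0.002,-0.03,0],[0,0,0],1],
    [[0,0,0],[0,0,0],1],
    [[0,0,0],[0,0,0],1],
    [[0,0,0],[0,0,0],1]
  ]
}}

```text
time: 17.22
tool_pos: [0.4596, 0.4019, 0.2977]
tcp_rot: [0.988, 0.154, -0.0, 0.0]
wrist_force: [0.7, -0.2, 0.6]
opening: 1.001
```

```bash
python3 - <<'E'
from h import *
im,m=snap('wrist','w8.png'); t,_=snap('top','t8.png'); plan([.4644,.4109,.116],.313)
p=proj(m,[.4644,.4109,.151],'wrist'); u,v=map(int,p); print(u,v)
a=cv2.resize(im[v-40:v+40,u-40:u+40],(480,480),interpolation=2); b=cv2.resize(t[170:330,310:390],(240,480))
cv2.imwrite('pics/v8.png',cv2.hconcat([a,b])[:,:,::-1])
E
```

```text
now [0.4601 0.4013 0.2981] psi 0.3076 t 17.32 q6 1.85 | turn rz -0.0054 then shift 0.0071 -0.0078 0.1821
310 210
```

View pics/v8.png

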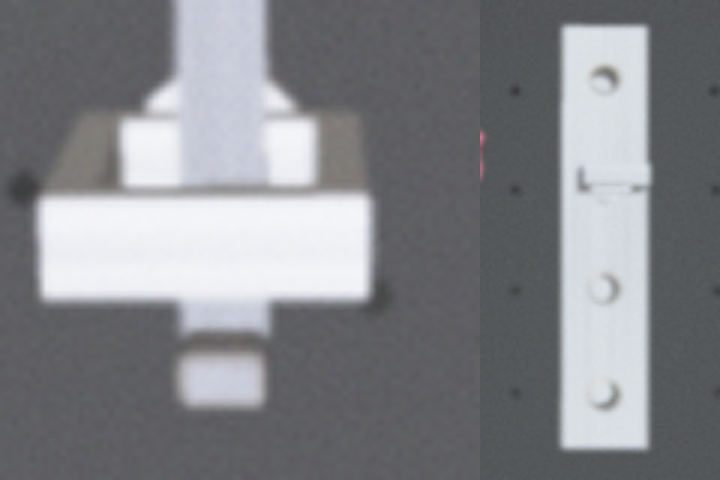

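```bash
python3 - <<'E'
from fr import *
m=camera_model('wrist')
c=face(m,[(x/6+270,y/6+170) for x,y in [(38,195),(372,195),(372,300),(40,300)]],.151)
plan([*c,.116])
E
```

```text
c [0.4632 0.4148] w 0.0447 yaw 0.306 t 0.0146
now [0.4601 0.4013 0.2981] psi 0.3076 t 17.32 q6 1.85 | turn rz -0.0000 then shift 0.0071 -0.0119 0.1821
```

{"method": "move_arm", "body": {
  "series": [
    [[0.007,-0.012,0.015],[0,0,0],1],
    [[0,0,0.03],[0,0,0],1],
    [[0,0,0.03],[0,0,0],1],
    [[0,0,0.03],[0,0,0],1],
    [[0,0,0.03],[0,0,0],1],
    [[0,0,0.03],[0,0,0],1],
    [[0,0,0.016],[0,0,0],1],
    [[0,0,0],[0,0,0],1],
    [[0,0,0],[0,0,0],1]
  ]
}}

```text
time: 18.07
tool_pos: [0.4627, 0.4145, 0.1166]
tcp_rot: [0.988, 0.153, -0.001, 0.001]
wrist_force: [0.4, 0.3, -0.1]
opening: 0.996
```

```bash
python3 - <<'E'
from h import *
im,m=snap('wrist','w9.png'); plan([.4632,.4148,.116])
E
```

```text
now [0.4637 0.4155 0.1184] psi 0.3082 t 18.12 q6 1.87 | turn rz -0.0000 then shift -0.0006 0.0005 0.0024
```

View pics/w9.png

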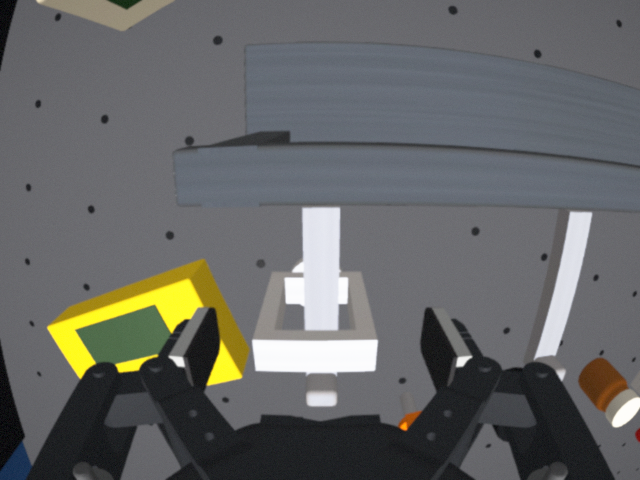

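{"method": "move_arm", "body": {
  "series": [
    [[0,0,0],[0,0,0],0],
    [[0,0,0],[0,0,0],0],
    [[0,0,0],[0,0,0],0],
    [[0,0,0],[0,0,0],0],
    [[0,0,0],[0,0,0],0],
    [[0,0,0],[0,0,0],0],
    [[0,0,0],[0,0,0],0],
    [[0,0,0],[0,0,0],0],
    [[0,0,-0.008],[0,0,0],0],
    [[0,0,-0.008],[0,0,0],0],
    [[0,0,-0.007],[0,0,0],0],
    [[0,0,0],[0,0,0],0]
  ],
  "force": 60
}}

```text
time: 19.12
tool_pos: [0.4636, 0.4166, 0.1425]
tcp_rot: [0.988, 0.154, 0.001, -0.001]
wrist_force: [0.5, 0.6, -1.9]
opening: 0.505
```

{"method": "move_arm", "body": {
  "series": [
    [[-0.014,0,0],[0,0,0],0],
    [[-0.014,0,0],[0,0,0],0],
    [[-0.014,0,0],[0,0,0],0],
    [[-0.014,0,0],[0,0,0],0],
    [[-0.014,0,0],[0,0,0],0],
    [[-0.014,0,0],[0,0,0],0],
    [[0,0,-0.03],[0,0,0],0],
    [[0,0,-0.03],[0,0,0],0],
    [[0,0,-0.03],[0,0,0],0],
    [[0,0,-0.03],[0,0,0],0],
    [[0,0,0],[0,0,0.105],0],
    [[0,0,0],[0,0,0.105],0],
    [[0,0,0],[0,0,0.106],0],
    [[0,0,0],[0,0,0],0],
    [[0,0,0],[0,0,0],0]
  ]
}}

```text
time: 20.37
tool_pos: [0.3825, 0.3902, 0.2602]
tcp_rot: [1.0, -0.002, -0.0, 0.0]
wrist_force: [-0.1, -0.5, -1.7]
opening: 0.505
```

```bash
cat > bar.py <<'E'
from h import *
t,mt=snap('top')
hsv=cv2.cvtColor(t,cv2.COLOR_RGB2HSV); k=((hsv[...,2]>150)&(hsv[...,1]<50)).astype(np.uint8)
k[:120]=0;k[345:]=0;k[:,:318]=0;k[:,410:]=0
n,l,st,_=cv2.connectedComponentsWithStats(k)
i=1+st[1:,4].argmax(); c=max(cv2.findContours((l==i).astype(np.uint8),0,1)[0],key=cv2.contourArea)
b=cv2.boxPoints(cv2.minAreaRect(c)); print(b.round(1).tolist(),[onz(mt,*p,.05,'top').round(4)[:2].tolist() for p in b])
E
python3 - <<'E'
from bar import *
print(get_state()['opening']); plan([.427,-.0645,.26],-.006)
E
```

```text
[[337.0, 178.0], [366.0, 178.0], [366.0, 319.0], [337.0, 319.0]] [[0.6915, -0.0332], [0.6915, -0.0957], [0.391, -0.0929], [0.3909, -0.032]]
0.503430146414238
now [0.3825 0.3902 0.2601] psi -0.0029 t 20.42 q6 2.22 | turn rz 0.0031 then shift 0.0472 0.4544 0.0001
```

{"method": "move_arm", "body": {
  "series": [
    [[0,0,0],[0,0,0.004],0],
    [[0.003,0.0284,0],[0,0,0],0],
    [[0.003,0.0284,0],[0,0,0],0],
    [[0.003,0.0284,0],[0,0,0],0],
    [[0.003,0.0284,0],[0,0,0],0],
    [[0.003,0.0284,0],[0,0,0],0],
    [[0.003,0.0284,0],[0,0,0],0],
    [[0.003,0.0284,0],[0,0,0],0],
    [[0.003,0.0284,0],[0,0,0],0],
    [[0.003,0.0284,0],[0,0,0],0],
    [[0.003,0.0284,0],[0,0,0],0],
    [[0.003,0.0284,0],[0,0,0],0],
    [[0.003,0.0284,0],[0,0,0],0],
    [[0.003,0.0284,0],[0,0,0],0],
    [[0.003,0.0284,0],[0,0,0],0],
    [[0.003,0.0284,0],[0,0,0],0],
    [[0.003,0.0284,0],[0,0,0],0],
    [[0,0,0],[0,0,0],0],
    [[0,0,0],[0,0,0],0]
  ]
}}

```text
time: 22.0
tool_pos: [0.4259, -0.0657, 0.2602]
tcp_rot: [1.0, -0.006, -0.0, -0.0]
wrist_force: [0.0, 0.2, -1.8]
opening: 0.507
```

{"method": "move_arm", "body": {
  "series": [
    [[0,0,0.03],[0,0,0],0],
    [[0,0,0.03],[0,0,0],0],
    [[0,0,0.02],[0,0,0],0],
    [[0,0,0],[0,0,0],0],
    [[0,0,0],[0,0,0],0],
    [[0,0,0],[0,0,0],0]
  ]
}}

```text
time: 22.5
tool_pos: [0.4269, -0.0642, 0.1818]
tcp_rot: [1.0, -0.004, 0.001, 0.0]
wrist_force: [0.2, -0.2, -1.4]
opening: 0.508
```

```bash
python3 - <<'E'
from h import *
im,m=snap('wrist','w10.png'); plan([.427,-.0645,.18],-.006)
for x in (.652,.577,.502,.427): print(np.round(proj(m,[x,-.0645,.05],'wrist'),1))
E
```

```text
now [ 0.4273 -0.0645  0.1823] psi -0.0091 t 22.55 q6 1.25 | turn rz -0.0031 then shift -0.0003 0.0000 0.0023
[316.6 -61. ]
[317.3  27.2]
[318.2 127. ]
[319.1 225.7]
```

View pics/w10.png

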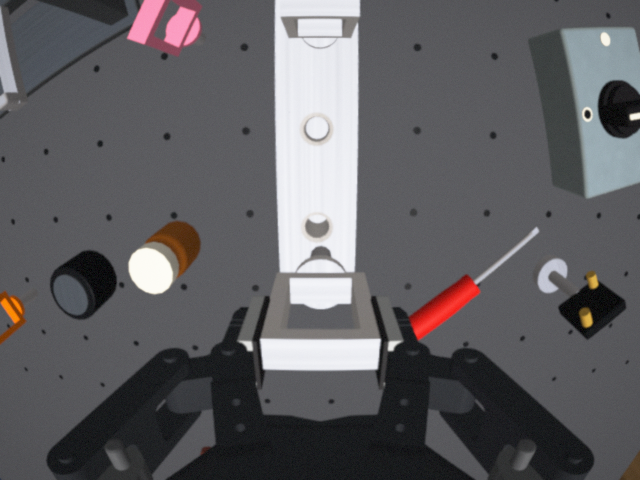

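Sockets show at (317,128) and (318,227), so only about 1–2 mm of correction is needed. Lowering.

{"method": "move_arm", "body": {
  "series": [
    [[-0.001,-0.0015,0.01],[0,0,0],0],
    [[0,0,0.015],[0,0,0],0],
    [[0,0,0.015],[0,0,0],0],
    [[0,0,0.01],[0,0,0],0],
    [[0,0,0.008],[0,0,0],0],
    [[0,0,0.008],[0,0,0],0],
    [[0,0,0.008],[0,0,0],0],
    [[0,0,0.008],[0,0,0],0],
    [[0,0,0.008],[0,0,0],0],
    [[0,0,0],[0,0,0],0],
    [[0,0,0],[0,0,0],0]
  ]
}}

```text
time: 23.47
tool_pos: [0.4247, -0.063, 0.0898]
tcp_rot: [1.0, -0.005, -0.001, -0.0]
wrist_force: [-0.5, -0.4, -1.0]
opening: 0.503
```

{"method": "move_arm", "body": {
  "series": [
    [[0,0,0.002],[0,0,0],0],
    [[0,0,0.002],[0,0,0],0],
    [[0,0,0.0015],[0,0,0],0],
    [[0,0,0.0015],[0,0,0],0],
    [[0,0,0],[0,0,0],0],
    [[0,0,0],[0,0,0],0]
  ]
}}

```text
time: 23.97
tool_pos: [0.4254, -0.0632, 0.0841]
tcp_rot: [1.0, -0.005, 0.0, 0.0]
wrist_force: [-2.6, 0.4, 4.4]
opening: 0.505
```

{"method": "move_arm", "body": {
  "series": [
    [[0,0,0],[0,0,0],0.9],
    [[0,0,0],[0,0,0],0.9],
    [[0,0,0],[0,0,0],0.9],
    [[0,0,0],[0,0,0],0.9],
    [[0,0,0],[0,0,0],0.9],
    [[0,0,-0.015],[0,0,0],0.9],
    [[0,0,-0.03],[0,0,0],0.9],
    [[0,0,-0.04],[0,0,0],1],
    [[0,0,-0.04],[0,0,0],1],
    [[0,0,-0.04],[0,0,0],1],
    [[0,0,0],[0,0,0],1],
    [[0,0,0],[0,0,0],1]
  ]
}}

```text
time: 24.97
tool_pos: [0.4269, -0.0637, 0.2514]
tcp_rot: [1.0, -0.005, 0.003, 0.001]
wrist_force: [-0.4, -0.4, -0.7]
opening: 1.001
```

```bash
python3 - <<'E'
from h import *
im,m=snap('wrist'); s,_=snap('scene','s11.png'); plan([.540,-.328,.25],.27+1.571)
a=cv2.resize(im,(400,300)); b=cv2.resize(s[180:420,160:560],(400,240)); b=cv2.copyMakeBorder(b,0,60,0,0,0)
cv2.imwrite('pics/v11.png',cv2.hconcat([a,b])[:,:,::-1])
E
```

```text
now [ 0.4247 -0.0629  0.2475] psi -0.0102 t 25.07 q6 1.25 | turn rz -1.8512 then shift -0.2862 0.0404 -0.0025
```

View pics/v11.png

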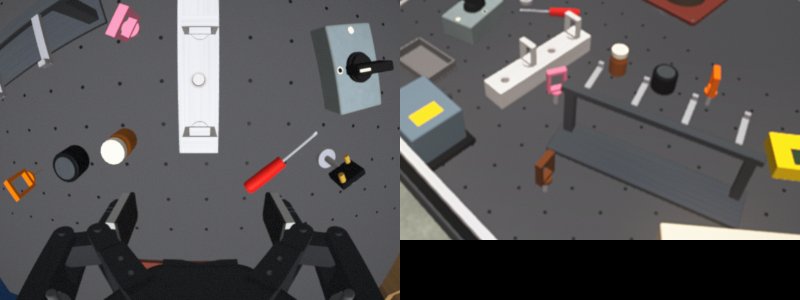

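Both frames stand upright in the bar, at about (200,30) and (199,128) in the left picture, and all hooks are empty. Next I'll go back to the isolator.

{"method": "move_arm", "body": {
  "series": [
    [[0,0,0],[0,0,-0.1234],1],
    [[0,0,0],[0,0,-0.1234],1],
    [[0,0,0],[0,0,-0.1234],1],
    [[0,0,0],[0,0,-0.1234],1],
    [[0,0,0],[0,0,-0.1234],1],
    [[0,0,0],[0,0,-0.1234],1],
    [[0,0,0],[0,0,-0.1234],1],
    [[0,0,0],[0,0,-0.1234],1],
    [[0,0,0],[0,0,-0.1234],1],
    [[0,0,0],[0,0,-0.1234],1],
    [[0,0,0],[0,0,-0.1234],1],
    [[0,0,0],[0,0,-0.1234],1],
    [[0,0,0],[0,0,-0.1234],1],
    [[0,0,0],[0,0,-0.1234],1],
    [[0,0,0],[0,0,-0.1234],1],
    [[0,0,0],[0,0,0],1]
  ]
}}

```text
time: 26.4
tool_pos: [0.4239, -0.0627, 0.246]
tcp_rot: [0.604, 0.797, -0.001, -0.002]
wrist_force: [-0.1, -0.0, 0.6]
opening: 1.001
```

{"method": "move_arm", "body": {
  "series": [
    [[-0.0286,0.004,0],[0,0,0],1],
    [[-0.0286,0.004,0],[0,0,0],1],
    [[-0.0286,0.004,0],[0,0,0],1],
    [[-0.0286,0.004,0],[0,0,0],1],
    [[-0.0286,0.004,0],[0,0,0],1],
    [[-0.0286,0.004,0],[0,0,0],1],
    [[-0.0286,0.004,0],[0,0,0],1],
    [[-0.0286,0.004,0],[0,0,0],1],
    [[-0.0286,0.004,0],[0,0,0],1],
    [[-0.0286,0.004,0],[0,0,0],1],
    [[0,0,0],[0,0,0],1],
    [[0,0,0],[0,0,0],1],
    [[0,0,0],[0,0,0],1]
  ]
}}

```text
time: 27.48
tool_pos: [0.5391, -0.3272, 0.2465]
tcp_rot: [0.606, 0.795, 0.0, -0.002]
wrist_force: [0.1, 0.3, -0.8]
opening: 0.998
```

```bash
python3 - <<'E'
from bar import *
im,m=snap('wrist'); im=im.copy()
x,y,z=.541,-.328,.112; a=.27+1.571
for k in(-.04,.04):
    p=proj(m,[x+k*np.cos(a),y+k*np.sin(a),z],'wrist'); cv2.circle(im,(int(p[0]),int(p[1])),1,(255,0,0),-1)
cv2.imwrite('pics/w12.png',im[100:340,160:480,::-1])
plan([x,y,.082],a)
E
```

```text
[[337.0, 178.0], [366.0, 178.0], [366.0, 319.0], [337.0, 319.0]] [[0.6915, -0.0332], [0.6915, -0.0957], [0.391, -0.0929], [0.3909, -0.032]]
now [ 0.5395 -0.3268  0.2477] psi 1.8403 t 27.58 q6 -0.94 | turn rz -0.0007 then shift -0.0015 0.0012 0.1657
```

View pics/w12.png

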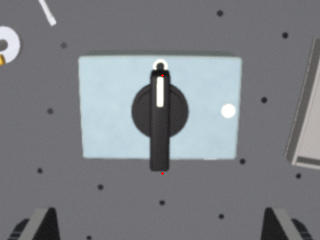

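{"method": "move_arm", "body": {
  "series": [
    [[-0.0015,0,0.015],[0,0,0],0.5],
    [[0,0,0.03],[0,0,0],0.5],
    [[0,0,0.03],[0,0,0],0.5],
    [[0,0,0.03],[0,0,0],0.5],
    [[0,0,0.03],[0,0,0],0.5],
    [[0,0,0.03],[0,0,0],0.5],
    [[0,0,0],[0,0,0],0.5],
    [[0,0,0],[0,0,0],0],
    [[0,0,0],[0,0,0],0],
    [[0,0,0],[0,0,0],0],
    [[0,0,0],[0,0,0],0],
    [[0,0,0],[0,0,0],0],
    [[0,0,0],[0,0,0],0],
    [[0,0,0],[0,0,0],0],
    [[0,0,0],[0,0,0],0]
  ],
  "force": 60
}}

```text
time: 28.83
tool_pos: [0.5398, -0.33, 0.0858]
tcp_rot: [0.606, 0.796, -0.001, 0.0]
wrist_force: [-7.4, 1.1, 0.1]
opening: 0.174
```

{"method": "move_arm", "body": {
  "series": [
    [[0,0,0],[0,0,0.1],0],
    [[0,0,0],[0,0,0.1],0],
    [[0,0,0],[0,0,0.1],0],
    [[0,0,0],[0,0,0.1],0],
    [[0,0,0],[0,0,0.1],0],
    [[0,0,0],[0,0,0.1],0],
    [[0,0,0],[0,0,0.1],0],
    [[0,0,0],[0,0,0.1],0],
    [[0,0,0],[0,0,0.1],0],
    [[0,0,0],[0,0,0.1],0],
    [[0,0,0],[0,0,0.1],0],
    [[0,0,0],[0,0,0.1],0],
    [[0,0,0],[0,0,0.1],0],
    [[0,0,0],[0,0,0.1],0],
    [[0,0,0],[0,0,0.1],0],
    [[0,0,0],[0,0,0.07],0],
    [[0,0,0],[0,0,0],0],
    [[0,0,0],[0,0,0],0],
    [[0,0,0],[0,0,0],0]
  ]
}}

```text
time: 30.42
tool_pos: [0.5366, -0.3284, 0.0857]
tcp_rot: [0.991, 0.135, -0.004, -0.002]
wrist_force: [-20.9, 7.7, 10.6]
opening: 0.177
```

{"method": "move_arm", "body": {
  "series": [
    [[0,0,0],[0,0,0],0.6],
    [[0,0,0],[0,0,0],0.6],
    [[0,0,0],[0,0,0],0.6],
    [[0,0,0],[0,0,0],0.6],
    [[0,0,-0.03],[0,0,0],0.6],
    [[0,0,-0.04],[0,0,0],1],
    [[0,0,-0.04],[0,0,0],1],
    [[0,0,-0.04],[0,0,0],1],
    [[0,0,0],[0,0,0],1],
    [[0,0,0],[0,0,0],1],
    [[0,0,0],[0,0,0],1]
  ]
}}

```text
time: 31.33
tool_pos: [0.5406, -0.3296, 0.234]
tcp_rot: [0.991, 0.135, 0.001, 0.001]
wrist_force: [-0.6, 0.2, -1.2]
opening: 1.001
```

```bash
python3 - <<'E'
from h import *
plan([.54,-.33,.2])
im,m=snap('wrist'); t,_=snap('top')
cv2.imwrite('pics/v13.png',cv2.hconcat([cv2.resize(im,(400,300)),cv2.resize(t[150:360,310:590],(400,300))])[:,:,::-1])
E
```

```text
now [ 0.5406 -0.3296  0.234 ] psi 0.2709 t 31.33 q6 0.63 | turn rz -0.0000 then shift -0.0007 0.0003 0.0340
```

```bash
python3 - <<'E'
from bar import *
im,m=snap('wrist'); g=im.min(2)
k=(g>200).astype(np.uint8); k[:,:240]=0;k[:,400:]=0;k[:110]=0;k[300:]=0
n,l,st,ce=cv2.connectedComponentsWithStats(k)
for i in range(1,n):
    if st[i,4]>20: print(st[i],ce[i].round(1),onz(m,*ce[i],.112,'wrist').round(3))
c=np.array([.541,-.328,.112]); d=[np.cos(.27),np.sin(.27),0]
print(proj(m,c+.04*np.array(d),'wrist'),proj(m,c,'wrist'))
# frame darkness patches: edges in top image near each socket vs first top image
t0=cv2.imread('pics/top0.png')[:,:,::-1]; df=np.abs(t.astype(int)-t0).max(2)>30
for nme,(a,b,e,f) in {'bar':(170,325,330,372),'iso':(205,295,440,515),'tray':(130,190,410,490),'mirror':(315,350,450,500),'driver':(300,365,385,455),'jar':(300,330,272,302),'dump':(312,350,218,255)}.items(): 
    y,x=np.where(df[a:b,e:f]); print(nme,len(y),(y.min()+a,y.max()+a,x.min()+e,x.max()+e) if len(y) else '')
E
```

```text
[[337.0, 178.0], [366.0, 178.0], [366.0, 319.0], [337.0, 319.0]] [[0.6915, -0.0332], [0.6915, -0.0957], [0.391, -0.0929], [0.3909, -0.032]]
[311 132  18  18 236] [319.2 140.5] [ 0.602 -0.311  0.112]
[316 180   6  31 184] [318.5 195. ] [ 0.565 -0.321  0.112]
[265 205  17  17 164] [273.1 212.9] [ 0.543 -0.293  0.112]
[290 252  11  11  46] [295.1 256.3] [ 0.514 -0.317  0.112]
(np.float64(318.83230700302056), np.float64(173.69971888307447)) (np.float64(318.8041455346812), np.float64(227.6833615827245))
bar 168 (np.int64(225), np.int64(306), np.int64(342), np.int64(367))
iso 350 (np.int64(229), np.int64(294), np.int64(482), np.int64(514))
tray 0 
mirror 205 (np.int64(315), np.int64(349), np.int64(490), np.int64(499))
driver 0 
jar 0 
dump 0
```

```bash
python3 -c "
from workcell import *
close_job()"
```

```text
the job is handed in; nothing more can be done
```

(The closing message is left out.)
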